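# Hold a slide carrier flush on the tilted stage

### The job

Pick the slide carrier with the blue handle out of the tray, tilt it to match the sloping face of the stage, and set it on that face between the two black lines, with one end against the brass ledge at the foot of the slope. Then press it flush until the sprung face has sunk about half of its 5 mm travel, and finish while still gripping the handle and holding it pressed there. Press gently, never ramming the face down hard, and leave the carrier with the yellow handle and the brown dropper bottle where they stand.

Things in the scene. Friction and masses are not known exactly. Their poses are not given: they have to be found in the camera images.
- blue_carrier: The slide carrier to use: aluminium plate 76 (x) by 50 (y) by 6 (z) mm, glass at both ends, with an upright blue block handle on its middle, 40 long (x) by 12 thick (y), its top 42 mm above the plate's underside; loose, about 80 g, alike either way round. Origin at the centre of the plate's underside, z up through the handle. Starts flat in one bay of the tray.
- yellow_carrier: A second carrier of the same make with a yellow handle, in the other bay; leave it alone. Origin as for the blue one.
- tray: White tray fixed to the bench, 120 (x) by 210 (y) by 12 mm high, walls and floor 5 mm thick, with a low wall across its middle that makes two bays side by side along y, each about 97 mm wide; bay centres at y = +52 and -52 mm. Origin at the centre of its underside.
- stage: Tilting stage fixed to the bench: grey base 130 (x) by 112 (y) by 10 mm, two grey cheeks with black clamp knobs (out to y = +-61 mm, 76 mm high). Between them an aluminium face 104 by 76 mm, clamped at a slope of 0.2 to 0.52 rad, new every time: low end towards -x, high end +x, middle about 85 mm above the bench. Origin at the centre of the underside.
- ledge_foot (a point): Middle of the corner where the sloping face meets the brass ledge at its low end. Axes of the face: x up the slope, y level across it, z square out of it. Ledge 70 mm wide, 7 mm high, at x < 0; face to x = 97, y = +-38 mm; black lines (2 mm wide, flat) at y = +-33.5 mm. A carrier in place has its origin at x = 38, y = 0, z = 0 mm here. Sinks with the face.
- stage_face (a joint): How far the sprung face, with ledge and lines, has sunk square to itself: 0 at rest to 0.005 m fully down; it needs about 2 N to start and 2 N for each further mm; only the face with its ledge sinks, and it springs back.
- bottle_1: Brown dropper bottle, 33 mm across and 102 mm high, standing loose behind the work on the right; leave it alone. Origin at the centre of its underside.
Things that resemble listed ones, but are neither listed nor needed, are in the scene too. Leave any red look-alike of the blue_carrier alone.

How it is judged:
By the outcome, as a careful person would: the job done as asked, in the order asked, and still so for the second after the job is handed in, while the arm keeps its last pose, push and grip.
It also fails if it takes over 42 s, if anything falls off the work surface, if the arm or the gripper's body presses on something with over 40 N, if the wrist force passes 120 N, or if a joint passes its speed limit or range.

### The arm

A 6-joint arm with a two-finger parallel gripper is mounted at the origin on a cart in front of the work surface, level with it; the furniture and walls round the work are solid. World frame = base frame: x ahead of the robot, y to its left, z up, the work surface at z = 0. Lengths are in m, angles in rad, forces in N, time in s.
With the tool pointing down it reaches from about 0.35 to 0.975 m from the base axis. Payload 7.1 kg.
Tool frame: the origin (TCP) lies midway between the tips of the shut fingers; the grasp point (between the pads) lies 19 mm behind it; z points along the fingers, x is the direction in which the jaws open and shut, and the axes are right-handed (so a half turn about z gives the same grasp; the last joint's range is limited). The gripper opens to 88 mm and grips with 3 to 60 N. Pads are 20 mm wide; open, the fingers measure 115 mm over their backs; the gripper's body (75 mm by 178 mm) begins 61 mm behind the grasp point.
Start: joints at [1.149, 0.423, 1.63, -0, 1.089, -0.019], TCP at [0.245, 0.575, 0.223] pointing down, gripper open.
Joint ranges: [-3, 3], [-0.9, 2.11], [0.09, 2.58], [-1.31, 4.45], [0.11, 2.69], [-2.54, 2.54]. Speed limits (rad/s): [2.39, 2.39, 3.01, 3.14, 3.14, 3.14].

### API

Orientations are given as a unit quaternion [w, x, y, z].
In Python, from station import move_pose, movel, movej, command_gripper, wait, inverse_kinematics, read_camera, camera_info, MotionError, job_done, get_time, get_joint_pos, get_qvel, get_effort, get_tcp_pos, get_ee_rot, get_ft_force, get_ft_torque, get_grip_width gives the robot as it stands. Calls block until the motion is done:
- move_pose(position, orientation): joint-space move of the TCP to a pose.
- movel(position, frame=None, v=0.15, until_force=None): straight line of the TCP; frame=None keeps the orientation; v is the mean speed in m/s. With until_force (N) it stops when the force on the tool has changed by that much, and returns True; else False.
- movej(angles): joint-space move.
- command_gripper(opening): opening from 0.0 (shut) to 1.0 (fully open); the grip force is fixed at half the most; returns when the fingers have stopped.
- wait(seconds).
- inverse_kinematics(position, orientation): joint angles nearest the present ones, or None.
- read_camera(name): name is "scene" or "top" or "wrist"; returns the picture (420x560x3 uint8, red, green, blue); there is no depth.
- camera_info(name): a dict with "intrinsics" (3x3 intrinsics, pixels), "T" (4x4, takes a point from camera to world coordinates); the wrist camera has in their place "tool_from_camera" (4x4, takes a point from camera to tool coordinates, whose origin is the TCP and whose axes are the tool frame's). Camera axes: x right, y up, looking along -z (the intrinsics and any distortion apply to the point x, -y, -z); pixel columns grow to the right and rows downward; lengths in m; the calibration is good to about 2 mm. A picture is of the moment at which its call begins: read the wrist's pose just before it. camera_info takes no time and is no camera call.
A pose or a line that the arm cannot do raises MotionError and nothing moves.
- job_done(): hands the job in, once; it reports no verdict.
Readings, each from a call of its own:
- get_time(): time.
- get_joint_pos(): joint angles.
- get_qvel(): joint speeds.
- get_effort(): joint torques, N m.
- get_tcp_pos(): TCP position.
- get_ee_rot(): TCP orientation.
- get_ft_force(): force on the tool from outside, world axes, zero at the start.
- get_ft_torque(): the same for the moment, N m.
- get_grip_width(): opening from 0.0 (shut) to 1.0 (fully open).
Only numpy, scipy, OpenCV 4.12 (cv2) and the standard library are available. Lean on these libraries where they do the work, as an engineer would, in place of code of your own. Each camera call takes 0.05 s, during which the arm holds its last target.

## Working session

There is one attempt and no reset: what is moved stays moved. The work goes in short steps, each a Python script; the robot and the scene stay as the last script left them, time stands still between calls to the robot, and variables do not carry over. Pictures are saved under pics/ and viewed, and the job is handed in when it is done.

```bash
ls; mkdir -p pics
python3 - <<'E'
from station import *
import cv2, numpy as np
np.set_printoptions(precision=4,suppress=True)
for n in ("scene","top","wrist"):
    im=read_camera(n); cv2.imwrite(f"pics/{n}0.png",im[:,:,::-1]); print(n,camera_info(n))
print(get_time(),get_tcp_pos(),get_ee_rot(),get_grip_width())
E
```

```text
pics
scene {'intrinsics': array([[487.7235,   0.    , 287.1648],
       [  0.    , 487.7235, 216.235 ],
       [  0.    ,   0.    ,   1.    ]]), 'T': array([[ 0.6494,  0.3316, -0.6843, -0.4991],
       [-0.7602,  0.3024, -0.575 , -0.7473],
       [ 0.0163,  0.8936,  0.4485,  0.8241],
       [ 0.    ,  0.    ,  0.    ,  1.    ]])}
top {'intrinsics': array([[445.0672,   0.    , 279.5779],
       [  0.    , 445.0672, 206.7389],
       [  0.    ,   0.    ,   1.    ]]), 'T': array([[-0.0199,  0.9758, -0.2178,  0.2888],
       [-0.9998, -0.0195,  0.004 ,  0.1761],
       [-0.0004,  0.2178,  0.976 ,  1.5112],
       [ 0.    ,  0.    ,  0.    ,  1.    ]])}
wrist {'intrinsics': array([[291.8636,   0.    , 282.7482],
       [  0.    , 291.8636, 214.9026],
       [  0.    ,   0.    ,   1.    ]]), 'tool_from_camera': array([[ 1.    , -0.0009,  0.0008,  0.0003],
       [-0.0006, -0.9667, -0.2559, -0.0696],
       [ 0.001 ,  0.2559, -0.9667, -0.1621],
       [ 0.    ,  0.    ,  0.    ,  1.    ]])}
0.15 [0.2448 0.5746 0.2221] [ 0.0003  0.8343  0.5514 -0.0005] 0.9966247422193423
```

View pics/scene0.png

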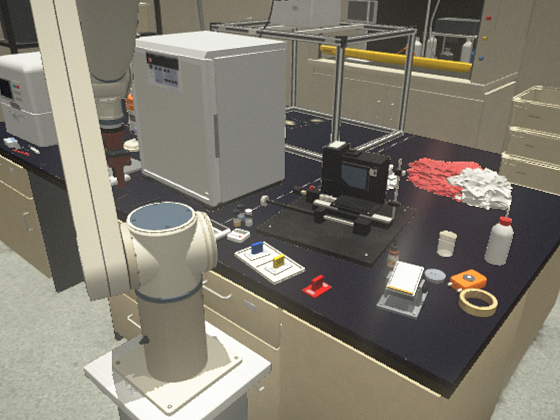

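View pics/top0.png

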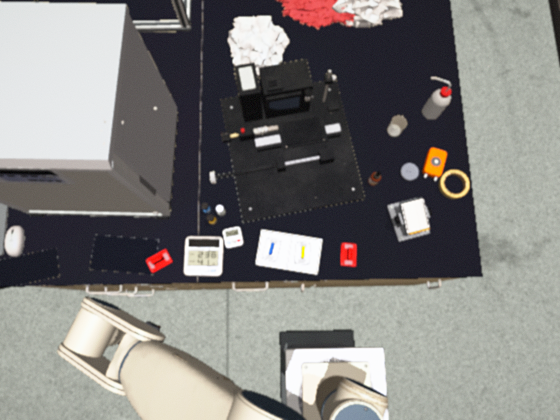

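View pics/wrist0.png

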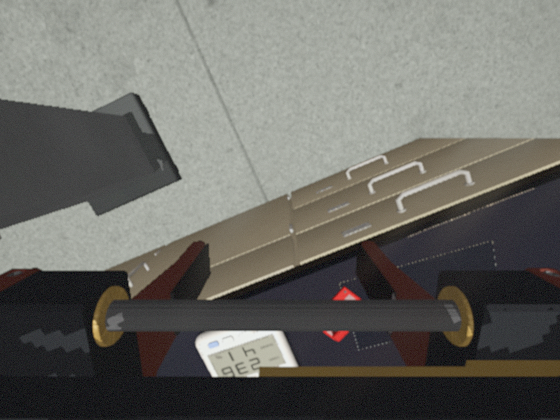

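The top view shows the tray at (289,252), with the blue handle at (272,248) and the yellow one at (303,252). Things that could be mistaken for the blue carrier are the yellow carrier and the red look-alikes at (158,260) and (348,254). The stage is at (411,218), the bottle at (375,178). Next I'll take close crops and measure.

```bash
cat > h.py <<'E'
import numpy as np, cv2
from station import *
np.set_printoptions(precision=4,suppress=True)
def ray(K,T,u,v):
    d=np.array([(u-K[0,2])/K[0,0],-(v-K[1,2])/K[1,1],-1.0])
    return T[:3,3],T[:3,:3]@d
def onz(K,T,u,v,z):
    o,d=ray(K,T,u,v); return o+d*(z-o[2])/d[2]
def proj(K,T,p):
    q=np.linalg.inv(T)@np.append(p,1); return np.array([K[0,2]+K[0,0]*q[0]/-q[2],K[1,2]-K[1,1]*q[1]/-q[2]])
def tri(rays):
    A=np.zeros((3,3));b=np.zeros(3)
    for o,d in rays:
        d=d/np.linalg.norm(d);P=np.eye(3)-np.outer(d,d);A+=P;b+=P@o
    x=np.linalg.solve(A,b); return x,[np.linalg.norm((np.eye(3)-np.outer(d,d)/(d@d))@(x-o)) for o,d in rays]
def cam(n):
    c=camera_info(n); return c['intrinsics'],c['T']
def R(q): w,x,y,z=q; from scipy.spatial.transform import Rotation as Q; return Q.from_quat([x,y,z,w]).as_matrix()
def quat(M):
    from scipy.spatial.transform import Rotation as Q; x,y,z,w=Q.from_matrix(M).as_quat(); return [w,x,y,z]
def wcam():
    c=camera_info("wrist"); T=np.eye(4);T[:3,:3]=R(get_ee_rot());T[:3,3]=get_tcp_pos(); return c['intrinsics'],T@c['tool_from_camera']
E
python3 - <<'E'
from h import *
t=cv2.imread('pics/top0.png'); s=cv2.imread('pics/scene0.png')
a=cv2.resize(t[180:290,240:450],(800,419),interpolation=cv2.INTER_CUBIC);cv2.imwrite('pics/c1.png',a)
b=cv2.resize(s[220:320,225:425],(800,400),interpolation=cv2.INTER_CUBIC);cv2.imwrite('pics/c2.png',b)
K,T=cam("top");hsv=cv2.cvtColor(t,cv2.COLOR_BGR2HSV)
K2,T2=cam("scene");hs2=cv2.cvtColor(s,cv2.COLOR_BGR2HSV)
for nm,lo,hi in (("blue",(105,120,60),(130,255,255)),("yel",(22,150,100),(35,255,255))):
  P=[]
  for h,(k,tt) in ((hsv,(K,T)),(hs2,(K2,T2))):
    m=cv2.inRange(h,lo,hi);n,l,st,c=cv2.connectedComponentsWithStats(m)
    for i in range(1,n):
        if st[i,4]>25: print(nm,st[i],c[i],onz(k,tt,*c[i],.04))
for nm,p in (("stage",(411,218)),("bottle",(375,178))): print(nm,onz(K,T,*p,.08))
E
```

```text
blue [269 243   5  11  26] [271.0385 248.1154] [0.477  0.2012 0.04  ]
blue [251 241  11   5  28] [256.25   243.3214] [0.4823 0.2053 0.04  ]
yel [320  45  16   9  64] [327.6875  47.9375] [4.319  2.7344 0.04  ]
yel [345  48  61  17 506] [376.166   55.5573] [4.2336 2.0333 0.04  ]
yel [413  57  59  15 496] [441.5665  63.8427] [4.2479 1.3015 0.04  ]
yel [274 254  10  14  68] [277.9706 260.75  ] [0.4498 0.0832 0.04  ]
stage [ 0.5618 -0.2594  0.08  ]
bottle [ 0.7002 -0.1506  0.08  ]
```

```bash
python3 - <<'E'
E
true
```

```text
(no output)
```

View pics/c1.png

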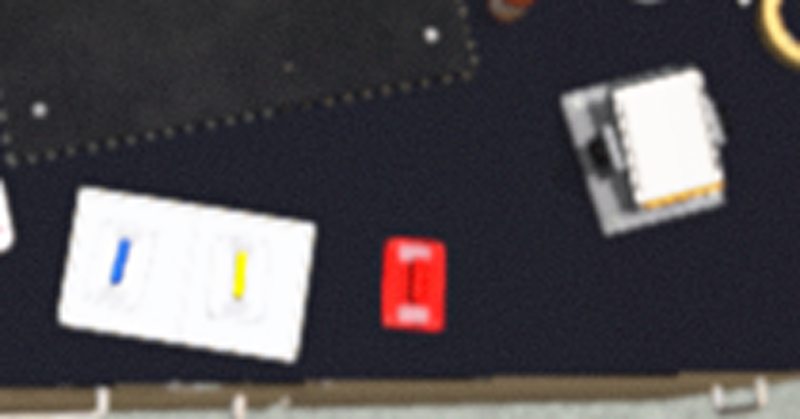

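View pics/c2.png

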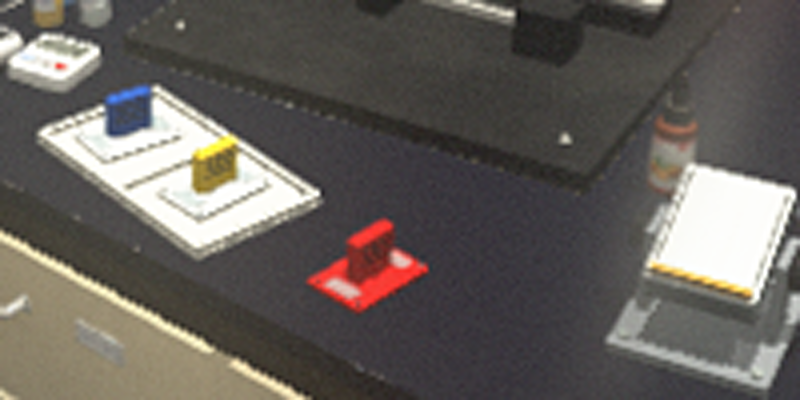

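Blue carrier identified: the blue block on a white/grey plate in the left bay, upright. I'll take a closer wrist look from above it.

Run:
```python
from h import *
def down(yaw): # tool x = world dir at yaw+90 (carrier y), z down
    c,s=np.cos(yaw),np.sin(yaw); x=np.array([-s,c,0]);z=np.array([0,0,-1.]);return quat(np.column_stack([x,np.cross(z,x),z]))
K,T=cam("top")
a=onz(K,T,240+127/3.81,180+240/3.81,.047);b=onz(K,T,240+117/3.81,180+282/3.81,.047);print(a,b)
yaw=np.arctan2(*(a-b)[[1,0]]);print('yaw',yaw)
p=(a+b)/2
t0=get_time()
move_pose([p[0]+.05,p[1]-0.03,.2],down(-0.1)); print(get_time()-t0)
print(get_tcp_pos(),get_joint_pos())
K,Tw=wcam();im=read_camera("wrist");cv2.imwrite("pics/w1.png",im[:,:,::-1]);np.save("w1T.npy",Tw);print(proj(K,Tw,p))
```

```text
[0.493  0.1932 0.047 ] [0.4566 0.2025 0.047 ]
yaw -0.2493413860388317
1.8
[0.5248 0.1685 0.2001] [ 0.2891  0.344   1.813   0.0002  0.9844 -1.1824]
[305.609  154.2572]
```

View pics/w1.png

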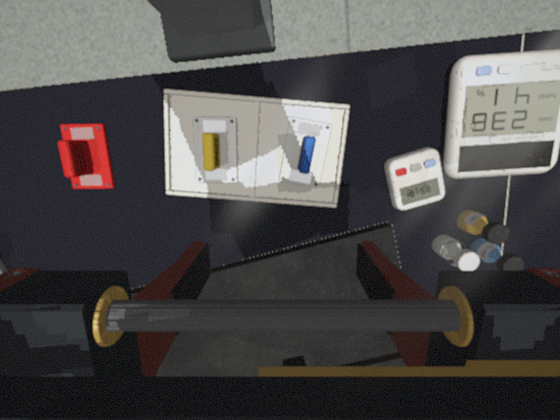

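Run:
```python
from h import *
im=cv2.imread("pics/w1.png")
cv2.imwrite("pics/w1c.png",cv2.resize(im[110:195,270:345],(675,765)[::1] if 0 else (525,595),interpolation=cv2.INTER_CUBIC))
h=cv2.cvtColor(im,cv2.COLOR_BGR2HSV);m=cv2.inRange(h,(105,110,50),(130,255,255));m[:, :280]=0;m[:,340:]=0;m[200:]=0
pts=cv2.findNonZero(m);print(cv2.minAreaRect(pts),len(pts))
```

```text
((306.173095703125, 154.1345977783203), (10.198038101196289, 35.88924789428711), 11.309932708740234) 360
```

View pics/w1c.png

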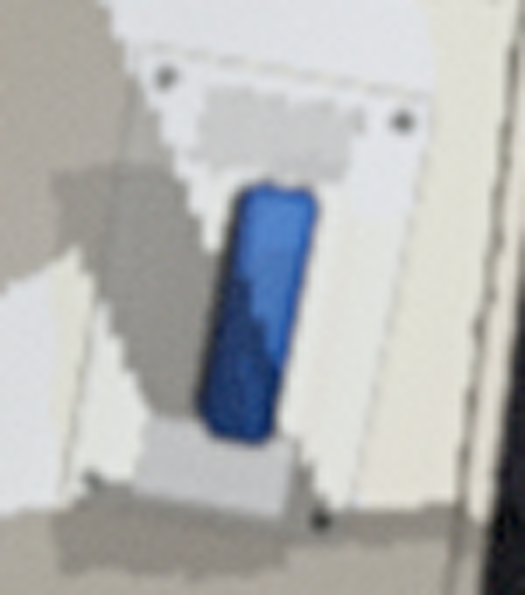

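The crop shows the blue handle's top at about px (307,154), upright. The four plate screws are at crop (165,75), (402,120), (93,480) and (320,520), so I can cross-check the centre at two heights.

Run:
```python
from h import *
K=camera_info("wrist")['intrinsics'];T=np.load("w1T.npy")
f=lambda c,z:onz(K,T,270+(c[0]+.5)/7-.5,110+(c[1]+.5)/7-.5,z)
S=[f(c,.011) for c in((165,75),(402,120),(93,480),(320,520))]
H=[f(c,.047) for c in((245,185),(318,190),(205,425),(275,440))]
for P in(S,H):
    P=np.array(P);print(P.mean(0)); d=P[2]+P[3]-P[0]-P[1]; w=P[0]+P[2]-P[1]-P[3]
    print('yaw',np.arctan2(d[1],d[0]),np.arctan2(w[1],w[0])+np.pi/2,'len',np.linalg.norm(d)/2,np.linalg.norm(w)/2)
```

```text
[0.4754 0.1992 0.011 ]
yaw -0.2732800510387157 -0.275323760492697 len 0.06733931164491234 0.03978322999691811
[0.4748 0.1991 0.047 ]
yaw -0.24917969105621757 -0.23668196157954458 len 0.036730180298628325 0.010942193040346201
```

```bash
cat >> h.py <<'E'
def down(yaw):
    c,s=np.cos(yaw),np.sin(yaw); x=np.array([-s,c,0]);z=np.array([0,0,-1.]);return quat(np.column_stack([x,np.cross(z,x),z]))
E
python3 - <<'E'
from h import *
y=.23
ux=np.array([np.cos(y),np.sin(y),0]);uy=np.array([-ux[1],ux[0],0]);c=np.array([.555,-.26,0])
for i,(a,b,z) in enumerate(((.05,.08,.25),(.05,-.08,.25))):
    p=c+a*ux+b*uy;p[2]=z
    move_pose(p,down(y)); K,Tw=wcam();im=read_camera("wrist");cv2.imwrite(f"pics/s{i}.png",im[:,:,::-1]);np.save(f"s{i}T.npy",Tw)
    print(get_time(),get_tcp_pos(),np.linalg.norm(get_qvel()))
a=cv2.imread("pics/s0.png")[30:260,100:460];b=cv2.imread("pics/s1.png")[30:260,100:460]
cv2.imwrite("pics/s01.png",np.vstack([a,b]))
E
```

```text
3.3583 [ 0.5855 -0.1694  0.2497] 0.00747395262511689
4.0917 [ 0.6217 -0.3245  0.2497] 0.016330966950645637
```

View pics/s01.png

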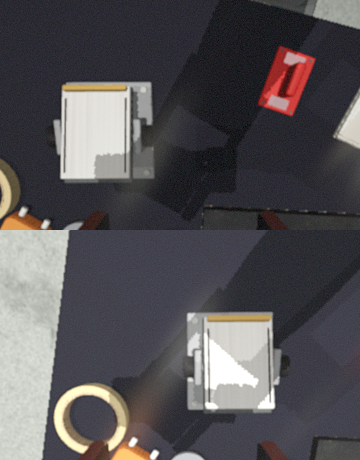

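Both views show the stage whole: the ledge is at the top of the image, the low end nearest the robot, at about (195,117) in s0 and (340,118) in s1. Now I'll zoom in on each.

Run:
```python
import cv2
cv2.imwrite("pics/s0c.png",cv2.resize(cv2.imread("pics/s0.png")[105:220,145:265],(720,690),interpolation=cv2.INTER_CUBIC)[:600])
cv2.imwrite("pics/s0c.png",cv2.resize(cv2.imread("pics/s0.png")[105:220,145:265],(600,575),interpolation=cv2.INTER_CUBIC))
cv2.imwrite("pics/s1c.png",cv2.resize(cv2.imread("pics/s1.png")[105:220,280:400],(600,575),interpolation=cv2.INTER_CUBIC))
```

```text
(no output)
```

View pics/s0c.png

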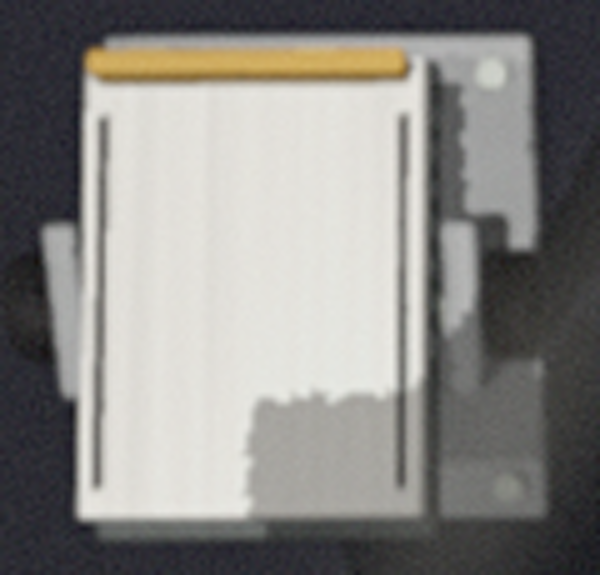

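View pics/s1c.png

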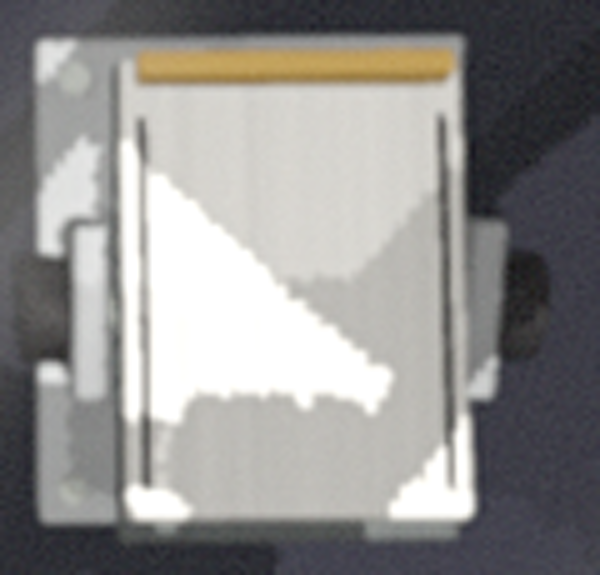

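```bash
cat > st.py <<'E'
from h import *
from scipy.optimize import least_squares
from scipy.spatial.transform import Rotation as Q
K=camera_info("wrist")['intrinsics']
pts={0:((145,105),5,[(103,118),(97,488),(404,116),(401,488),(80,520),(425,518),(105,82),(405,77)]),
1:((280,105),5,[(140,118),(147,488),(441,115),(452,488),(120,522),(473,520),(140,82),(450,78)])}
px={i:np.array([[o[0]+(c[0]+.5)/s-.5,o[1]+(c[1]+.5)/s-.5] for c in cs]) for i,(o,s,cs) in pts.items()}
Ts={i:np.load(f"s{i}T.npy") for i in pts}
X=[]
for j in range(8):
    x,r=tri([ray(K,Ts[i],*px[i][j]) for i in Ts]);X.append(x);print(j,x,np.array(r)*1e3,'mm')
X=np.array(X)
def model(p):
    M=Q.from_euler('ZY',[p[3],-p[4]]).as_matrix();xa,xb=p[5:7]
    L=np.array([[xa,-.0335,0],[xb,-.0335,0],[xa,.0335,0],[xb,.0335,0],[.097,-.038,0],[.097,.038,0],[0,-.035,0],[0,.035,0]])
    return p[:3]+L@M.T,M
def res(p):
    W,_=model(p);return np.concatenate([(proj(K,Ts[i],W[j])-px[i][j]) for i in Ts for j in range(8)])
s=least_squares(res,[.51,-.27,.07,.23,.35,.008,.09],loss='soft_l1')
print('foot',s.x[:3],'yaw,slope',s.x[3:5],'x',s.x[5:]);print(res(s.x).reshape(-1,8,2))
cov=np.linalg.inv(s.jac.T@s.jac);print('sd/px',np.sqrt(np.diag(cov)))
W,M=model(s.x);print('mid',s.x[:3]+M@[.045,0,0])
# pure triangulated plane slope
c=X.mean(0);n=np.linalg.svd(X[:6]-X[:6].mean(0))[2][2];n*=np.sign(n[2]);print('n',n,'tilt',np.arccos(n[2]))
np.save("foot.npy",s.x)
E
python3 st.py
```

```text
0 [ 0.5375 -0.316   0.0712] [0.2006 0.2006] mm
1 [ 0.6141 -0.297   0.0979] [0.2121 0.2121] mm
2 [ 0.5216 -0.2506  0.071 ] [0.2954 0.2954] mm
3 [ 0.5986 -0.2318  0.0983] [0.1922 0.1922] mm
4 [ 0.6232 -0.3006  0.0954] [0.0071 0.0071] mm
5 [ 0.6042 -0.2254  0.0988] [0.0291 0.0291] mm
6 [ 0.5299 -0.3177  0.0682] [0.1994 0.1994] mm
7 [ 0.5136 -0.2515  0.0727] [0.0813 0.0813] mm
foot [ 0.5223 -0.2847  0.0712] yaw,slope [0.2371 0.2886] x [0.0077 0.0904]
[[[-0.323  -0.2472]
  [ 0.3922 -0.0001]
  [-0.2644 -0.2223]
  [ 0.3233 -0.3614]
  [-0.3272 -0.428 ]
  [-0.3952 -0.4365]
  [-2.0258  0.0634]
  [ 0.8851  0.6702]]

 [[ 0.641   0.1282]
  [-0.0676  0.3854]
  [ 0.7245  0.3302]
  [-0.3046 -0.012 ]
  [ 1.3044 -0.4384]
  [-0.3269 -0.4891]
  [-0.7718  0.4392]
  [ 0.1644  0.8233]]]
sd/px [0.0005 0.0005 0.0016 0.0058 0.0232 0.0008 0.0008]
mid [ 0.5643 -0.2745  0.084 ]
n [-0.2895 -0.0898  0.953 ] tilt 0.3079666682276339
```

Slope is 0.29 to 0.33 rad, weakly constrained from above. I'll add one oblique view from the +y side to pin it down.

Run:
```python
from h import *
p=np.load("foot.npy");y=p[3]
ux=np.array([np.cos(y),np.sin(y),0]);uy=np.array([-ux[1],ux[0],0]);uz=np.array([0,0,1.])
mid=np.array([.5643,-.2745,.084])
E=np.radians(42);zt=-(uy*np.cos(E)+uz*np.sin(E)); yt=ux; xt=np.cross(yt,zt)
Rm=np.column_stack([xt,yt,zt]); ct=camera_info("wrist")['tool_from_camera'][:3,3]
C=mid+.33*(-zt)-ux*.02; t=C-Rm@ct; t=t-0*ux
print(t,Rm, inverse_kinematics(t,quat(Rm)))
K=camera_info("wrist")['intrinsics']
T=np.eye(4);T[:3,:3]=Rm;T[:3,3]=t;print(proj(K,T@camera_info("wrist")['tool_from_camera'],mid))
move_pose(t,quat(Rm))
K,Tw=wcam();im=read_camera("wrist");cv2.imwrite("pics/s2.png",im[:,:,::-1]);np.save("s2T.npy",Tw);print(get_time())
```

```text
[ 0.5831 -0.1416  0.1964] [[-0.1572  0.972   0.1746]
 [ 0.6504  0.2349 -0.7224]
 [-0.7431  0.     -0.6691]] [ 0.1317  0.4827  1.9088 -1.0758  0.997  -0.9394]
[282.7697 156.3915]
5.375
```

View pics/s2.png

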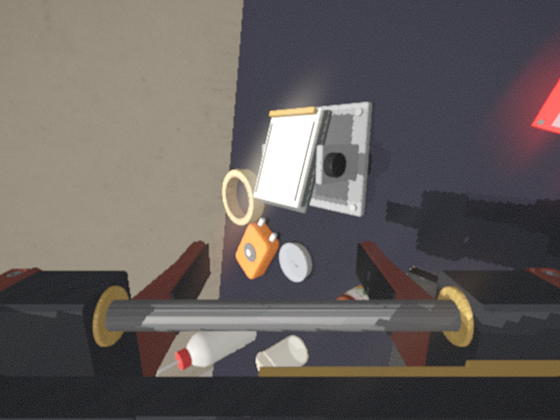

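Run:
```python
import cv2
cv2.imwrite("pics/s2c.png",cv2.resize(cv2.imread("pics/s2.png")[100:220,245:345],(500,600),interpolation=cv2.INTER_CUBIC))
```

```text
(no output)
```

View pics/s2c.png

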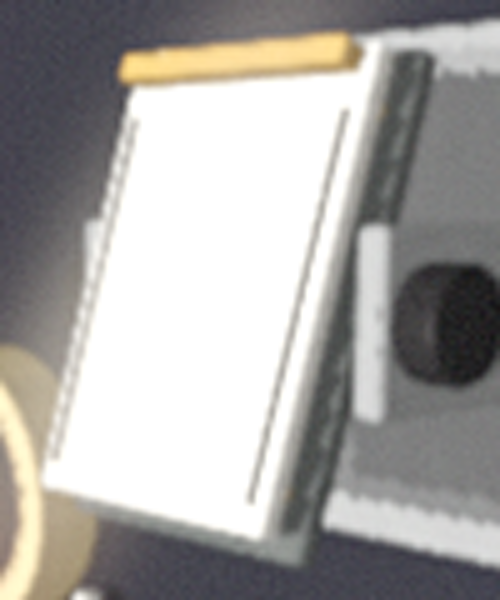

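```bash
python3 - <<'E'
s=open('st.py').read()
s=s.replace("(140,82),(450,78)])}","(140,82),(450,78)]),\n2:((245,100),5,[(137,122),(56,458),(346,112),(252,500),(45,487),(np.nan,np.nan),(130,86),(355,66)])}")
s=s.replace("tri([ray(K,Ts[i],*px[i][j]) for i in Ts])","tri([ray(K,Ts[i],*px[i][j]) for i in Ts if px[i][j,0]>0])")
s=s.replace("for i in Ts for j in range(8)])","for i in Ts for j in range(6) if px[i][j,0]>0])")
s=s.replace(";print(res(s.x).reshape(-1,8,2))",";print(np.round(res(s.x),2),[len(px[i]) for i in px])")
open('st.py','w').write(s)
E
python3 st.py
```

```text
0 [ 0.5378 -0.316   0.0711] [0.0806 0.4795 0.5565] mm
1 [ 0.614  -0.297   0.0977] [0.2499 0.1785 0.0727] mm
2 [ 0.5219 -0.2505  0.0714] [0.1357 0.646  0.6997] mm
3 [ 0.5985 -0.2318  0.0976] [0.4887 0.1654 0.5272] mm
4 [ 0.6229 -0.3005  0.0968] [0.4465 0.2898 0.3122] mm
5 [ 0.6042 -0.2254  0.0988] [0.0291 0.0291] mm
6 [ 0.5301 -0.3173  0.0727] [1.2651 0.8103 0.7079] mm
7 [ 0.5135 -0.2513  0.0709] [0.4958 0.3547 0.3134] mm
foot [ 0.5235 -0.2846  0.0694] yaw,slope [0.2387 0.3123] x [0.0069 0.0898]
[ 0.17  0.09  0.28 -0.08 -0.13  0.02  0.22 -0.53 -0.5   0.09 -0.52 -0.03
  0.29  0.47 -0.15  0.31  0.03  0.57 -0.37 -0.18  1.25  0.08 -0.32 -0.08
 -0.12 -0.48  0.48  0.25  0.03 -0.74  0.24  0.39 -0.89 -0.24] [8, 8, 8]
sd/px [0.0006 0.0005 0.0011 0.0061 0.0158 0.0008 0.0007]
mid [ 0.5651 -0.2745  0.0832]
n [-0.2936 -0.0824  0.9524] tilt 0.30985278472387606
```

Slope comes out at about 0.312 rad, yaw 0.239, foot near (0.523, -0.285, 0.070). That agrees with the expected middle height of 85 mm and the line spacing. Now the grasp.

Run:
```python
from h import *
c=np.array([.4752,.1992]);q=down(-.27)
move_pose([*c,.15],q);print(get_time())
K,Tw=wcam();im=read_camera("wrist");cv2.imwrite("pics/g0.png",im[:,:,::-1])
movel([*c,.05],v=.12)
r=movel([*c,.017],v=.05,until_force=4);print('hit',r,get_tcp_pos(),get_ft_force())
command_gripper(0.0);print(get_time(),'grip mm',get_grip_width()*88,get_ft_force())
movel([*c,.06],v=.06);print(get_time(),get_ft_force(),get_grip_width()*88)
movel([*c,.2],v=.2);wait(.1);print(get_time(),get_tcp_pos(),get_ft_force(),get_ft_torque())
im=read_camera("wrist");cv2.imwrite("pics/g1.png",im[:,:,::-1])
im=read_camera("scene");cv2.imwrite("pics/g1s.png",cv2.resize(im[180:320,200:440,::-1],(720,420)))
```

```text
6.675
hit False [0.4752 0.1992 0.0169] [-0.3001  0.2448  0.0832]
9.6667 grip mm 11.370556347336658 [-0.2128  0.255  -0.8185]
10.5333 [-0.354  -0.4442 -1.1079] 11.9471821671059
11.4833 [0.4742 0.1988 0.1984] [-0.7819  0.1947 -1.6225] [0.0135 0.0109 0.0554]
```

View pics/g1.png

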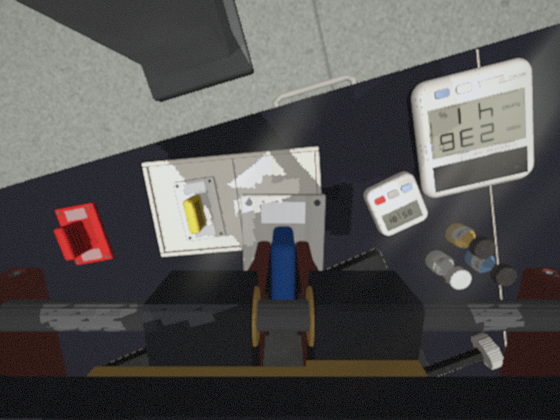

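View pics/g1s.png

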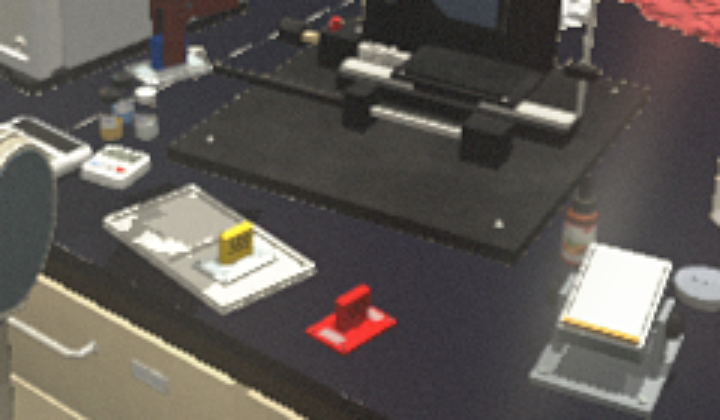

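Held: the blue handle is between the jaws at (283,262), with the plate level and square (near screws at (249,203) and (318,203)). The yellow carrier hasn't moved. I'll check where the plate sits in the tool frame and test reachability at the stage.

Run:
```python
from h import *
c=camera_info("wrist");K=c['intrinsics'];T=c['tool_from_camera']
im=cv2.imread("pics/g1.png")
for uv in((249,203),(318,203)): print(onz(K,T,*uv,.006))
cv2.imwrite("pics/g1c.png",cv2.resize(im[185:300,230:345],(575,575),interpolation=cv2.INTER_CUBIC))
p=np.load("foot.npy")
from scipy.spatial.transform import Rotation as Q
M=Q.from_euler('ZY',[p[3],-p[4]]).as_matrix()
Rt=np.column_stack([M[:,1],M[:,0],-M[:,2]]);print(np.linalg.det(Rt))
for x,z in((.042,.06),(.038,.0)):
    t=p[:3]+M@[x,0,z+.012]; print(t,inverse_kinematics(t,quat(Rt)))
```

```text
[-0.0198 -0.0323  0.006 ]
[ 0.0209 -0.0324  0.006 ]
1.0
[ 0.5408 -0.2804  0.1508] None
[ 0.555  -0.277   0.0925] None
```

View pics/g1c.png

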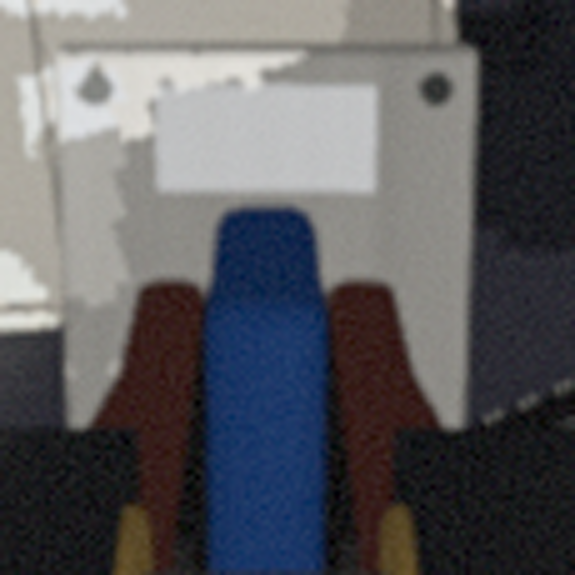

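Run:
```python
from h import *
p=np.load("foot.npy")
from scipy.spatial.transform import Rotation as Q
for s in (1,-1):
  for sl in (0,.1,.2,.25,.3,.33):
    M=Q.from_euler('ZY',[p[3],-sl]).as_matrix()
    Rt=np.column_stack([s*M[:,1],s*M[:,0],-M[:,2]])
    for x,z in((.042,.08),(.042,.03),(.038,.0)):
        t=p[:3]+M@[x,0,z+.012]; print(s,sl,z,inverse_kinematics(t,quat(Rt)))
```

```text
1 0 0.08 [-0.472   0.4986  1.667  -0.      0.976  -2.2815]
1 0 0.03 [-0.472   0.5646  1.6921 -0.      0.8849 -2.2815]
1 0 0.0 [-0.4762  0.6035  1.7099 -0.      0.8282 -2.2857]
1 0.1 0.08 [-0.5161  0.4551  1.7361  0.0889  0.8793 -2.3798]
1 0.1 0.03 [-0.5104  0.5285  1.7535  0.096   0.7886 -2.3851]
1 0.1 0.0 [-0.5115  0.5723  1.7664  0.102   0.7322 -2.3944]
1 0.2 0.08 [-0.5647  0.4187  1.8031  0.2026  0.7903 -2.5077]
1 0.2 0.03 [-0.5523  0.4988  1.8131  0.221   0.7002 -2.5218]
1 0.2 0.0 [-0.5498  0.5472  1.821   0.2366  0.6449 -2.5395]
1 0.25 0.08 None
1 0.25 0.03 None
1 0.25 0.0 None
1 0.3 0.08 None
1 0.3 0.03 None
1 0.3 0.0 None
1 0.33 0.08 None
1 0.33 0.03 None
1 0.33 0.0 None
-1 0 0.08 [-0.472   0.4986  1.667  -0.      0.976   0.8601]
-1 0 0.03 [-0.472   0.5646  1.6921 -0.      0.8849  0.8601]
-1 0 0.0 [-0.4762  0.6035  1.7099 -0.      0.8282  0.8559]
-1 0.1 0.08 [-0.5161  0.4551  1.7361  0.0889  0.8793  0.7618]
-1 0.1 0.03 [-0.5104  0.5285  1.7535  0.096   0.7886  0.7565]
-1 0.1 0.0 [-0.5115  0.5723  1.7664  0.102   0.7322  0.7472]
-1 0.2 0.08 [-0.5647  0.4187  1.8031  0.2026  0.7903  0.6339]
-1 0.2 0.03 [-0.5523  0.4988  1.8131  0.221   0.7002  0.6198]
-1 0.2 0.0 [-0.5498  0.5472  1.821   0.2366  0.6449  0.6021]
-1 0.25 0.08 [-0.5908  0.4036  1.8356  0.271   0.7501  0.5566]
-1 0.25 0.03 [-0.5745  0.4868  1.842   0.2972  0.6608  0.5361]
-1 0.25 0.0 [-0.57    0.5373  1.8475  0.3194  0.6064  0.5126]
-1 0.3 0.08 [-0.6179  0.3907  1.8674  0.348   0.714   0.4693]
-1 0.3 0.03 [-0.5976  0.4767  1.8702  0.3839  0.6257  0.4409]
-1 0.3 0.0 [-0.5909  0.5292  1.8734  0.4141  0.5726  0.4102]
-1 0.33 0.08 [-0.6347  0.3842  1.886   0.3985  0.6946  0.4119]
-1 0.33 0.03 [-0.6119  0.4717  1.8868  0.4411  0.6071  0.3779]
-1 0.33 0.0 [-0.6037  0.5253  1.8885  0.4767  0.5551  0.3425]
```

The half-turned grasp reaches it (only joint 6's range blocked the first option), and the carrier is symmetric, so I'll use that. Next: approach, touch softly, then slide to the ledge.

```bash
cat >> h.py <<'E'
from scipy.spatial.transform import Rotation as Q
P=np.load("foot.npy"); SL=.312
M=Q.from_euler('ZY',[P[3],-SL]).as_matrix()
Rt=np.column_stack([-M[:,1],-M[:,0],-M[:,2]]); qt=quat(Rt)
OFF=np.array([.0013,0.0005,.012])
def tcp(x,y,z): return P[:3]+M@(np.array([x,y,z])+OFF)
def inface(): return M.T@(get_tcp_pos()-P[:3])-OFF
def ff(): return M.T@get_ft_force()
E
python3 - <<'E'
from h import *
move_pose(tcp(.044,0,.07),qt);print(get_time(),inface()*1e3)
im=read_camera("wrist");cv2.imwrite("pics/a0.png",im[:,:,::-1])
movel(tcp(.044,0,.014),v=.06);wait(.1);print(get_time(),inface()*1e3,ff(),get_grip_width()*88)
im=read_camera("wrist");cv2.imwrite("pics/a1.png",im[:,:,::-1])
im=read_camera("scene");cv2.imwrite("pics/a1s.png",cv2.resize(im[220:330,340:480,::-1],(700,550),interpolation=cv2.INTER_CUBIC))
E
```

```text
13.35 [44.3834  0.6761 69.8722]
14.5833 [44.2182 -0.2362 14.4228] [-0.2099  0.1499 -0.5055] 12.27468713769958
```

View pics/a1.png

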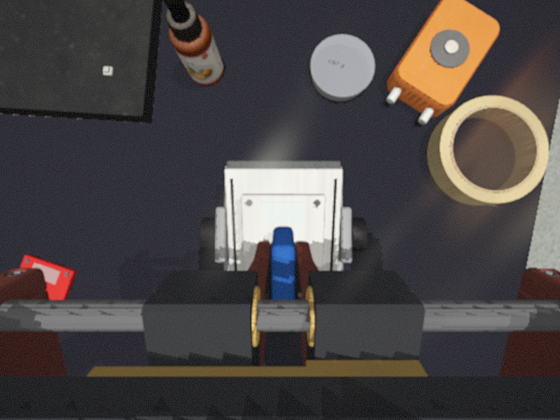

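View pics/a1s.png

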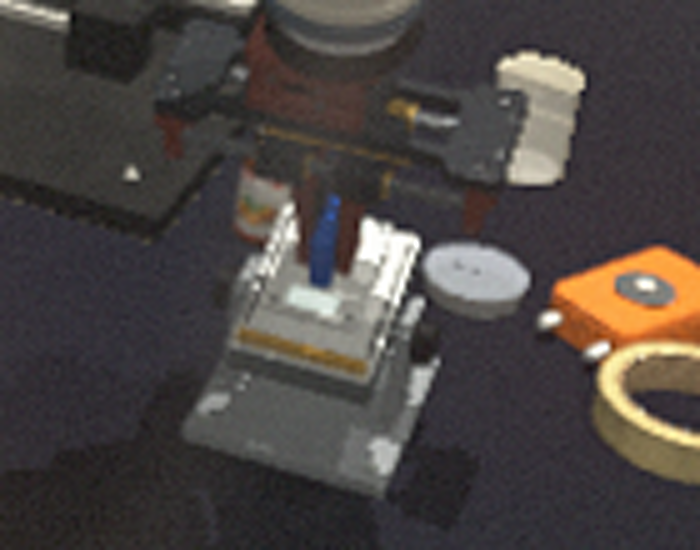

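The carrier sits over the face, centred (plate columns 242–325, face 226–341, both mid about 283) and square. Lowering gently until it touches.

Run:
```python
from h import *
f0=ff();print(f0)
r=movel(tcp(.044,0,-.004),v=.012,until_force=1.2);print(r,get_time(),inface()*1e3,ff()-f0,M.T@get_ft_torque(),get_grip_width()*88)
im=read_camera("wrist");cv2.imwrite("pics/a2.png",im[:,:,::-1])
```

```text
[ 0.0589 -0.6575 -0.4989]
True 15.7417 [43.925   0.061   0.0571] [1.631  1.2629 2.6129] [-0.0776 -0.068  -0.0181] 11.530592365375258
```

```bash
cat >> h.py <<'E'
def favg(n=10):
    L=[]
    for _ in range(n): wait(.02);L.append(np.r_[ff(),M.T@get_ft_torque()])
    return np.mean(L,0),np.std(L,0)[:3]
E
python3 - <<'E'
from h import *
print('touch',*favg(),inface()*1e3)
movel(tcp(.0435,0,.0018),v=.02);a,s=favg();print('free',a,s,inface()*1e3,get_time())
r=movel(tcp(.034,0,.0018),v=.012,until_force=2.0);print(r,inface()*1e3,get_time());b,s=favg();print('ledge',b-a,s,inface()*1e3)
im=read_camera("wrist");cv2.imwrite("pics/a3.png",im[:,:,::-1])
im=read_camera("scene");cv2.imwrite("pics/a3s.png",cv2.resize(im[220:330,340:480,::-1],(700,550),interpolation=cv2.INTER_CUBIC))
E
```

```text
touch [ 1.5964 -0.2876  1.6123 -0.1007 -0.088  -0.0412] [0.6725 0.3387 0.5699] [43.675   0.1944  0.0312]
free [-0.1796  0.1896 -0.4954  0.0129  0.2938 -0.0047] [0.5089 0.3694 0.5132] [43.1309  0.2832  1.5796] 16.375
True [36.3528  0.01    1.687 ] 16.9833
ledge [ 3.2714 -0.1564  1.2797 -0.0111 -0.5552 -0.009 ] [0.6556 0.4904 0.4234] [36.33   0.052  1.48 ]
```

View pics/a3s.png

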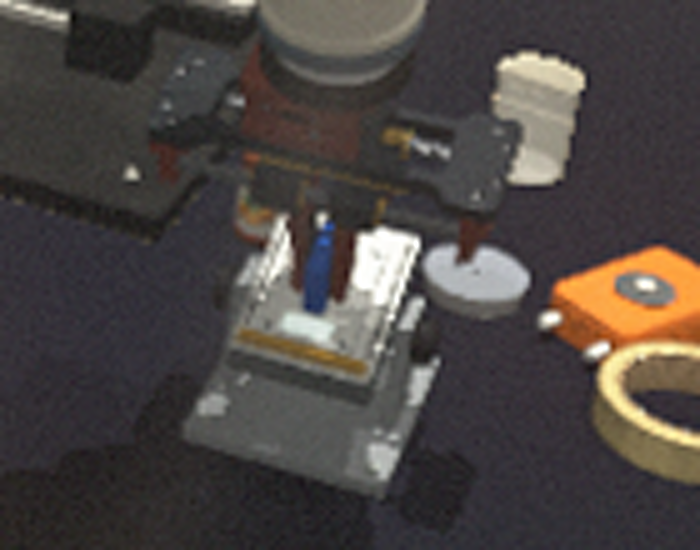

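View pics/a3.png

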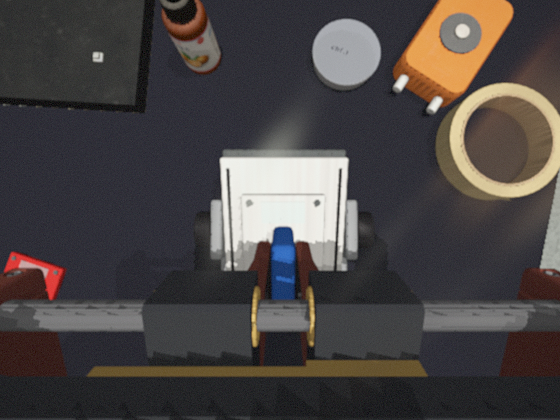

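Ledge contact felt at nominal x=36.4 (about 1.6 mm off my vision estimate, within error). The carrier is still between the lines. Now I'll press down in small steps, logging force against depth.

Run:
```python
from h import *
x=.0366
# small relief then lower
for z in (.0010,.0005,0,-.0005,-.001,-.0015):
    movel(tcp(x,0,z),v=.01);a,s=favg(8);print(z*1e3,inface()*1e3,a[:3]-[-.18,.19,-.5],a[3:],get_time())
    if a[2]+.5>6: break
im=read_camera("wrist");cv2.imwrite("pics/a4.png",im[:,:,::-1])
```

```text
1.0 [36.3685  0.1221  0.8715] [ 1.8977 -0.4107  0.7901] [-0.0447 -0.0714  0.0059] 17.6333
0.5 [36.4159  0.1147  0.4701] [ 0.6283 -0.1197  1.4791] [-0.0179  0.1239  0.0184] 18.0167
0.0 [36.423   0.1515 -0.0289] [-0.2433 -0.2089  2.8296] [0.0369 0.2357 0.0167] 18.4
-0.5 [36.4712  0.0944 -0.524 ] [-0.5463  0.6062  3.4502] [0.0778 0.3228 0.0098] 18.7833
-1.0 [36.4846  0.1156 -1.0069] [-1.5619  0.897   4.2891] [ 0.1379  0.4243 -0.0133] 19.1667
-1.5 [36.4715  0.1159 -1.5218] [-2.2674  1.0331  5.403 ] [ 0.1886  0.5118 -0.0106] 19.55
```

Force rises about 2 N/mm as expected. The moment, though, suggests the load is carried towards the high end, so there's a small pitch mismatch, and Fx shows it isn't pushing on the ledge. I'll get a clean baseline and try small pitch changes.

```bash
cat >> h.py <<'E'
def pose(x,z,sl,y=0):
    Mn=Q.from_euler('ZY',[P[3],-sl]).as_matrix()
    return P[:3]+M@np.array([x,y,z])+Mn@OFF, quat(np.column_stack([-Mn[:,1],-Mn[:,0],-Mn[:,2]]))
def fa(n=15):
    L=[]
    for _ in range(n): wait(.02);L.append(np.r_[ff(),M.T@get_ft_torque()])
    L=np.array(L);return L.mean(0),L.std(0)
E
python3 - <<'E'
from h import *
p,q=pose(.0385,.003,.312);movel(p,q,v=.02);b,s=fa(20);print('base',b,s,get_time())
np.save('base.npy',b)
for sl in (.312,.332,.352):
    p,q=pose(.0385,-.0005,sl);movel(p,q,v=.012);a,s=fa(15);d=a-b
    print(sl,inface()*1e3,'F',d[:3],'T',d[3:],'rx mm',-(d[4]+.17*d[0])/d[2]*1e3,get_time())
E
```

```text
base [-0.1728 -0.0397 -0.7534  0.0106  0.3193 -0.0047] [0.3884 0.445  0.4821 0.0271 0.028  0.0247] 20.325
0.312 [38.6049 -0.1299 -0.3919] F [-0.1335  0.1547  3.374 ] T [ 0.003  -0.1105 -0.0016] rx mm 39.46865262626522 21.0167
0.332 [38.2095  0.0368 -0.5173] F [-0.1412  0.1497  3.0591] T [-0.004   0.1196 -0.0085] rx mm -31.25768463173562 21.5167
0.352 [38.0989 -0.0069 -0.4178] F [0.3879 0.5155 4.1646] T [0.0888 0.0466 0.0027] rx mm -27.018246883787814 22.0167
```

Between 0.312 (load at the high end) and 0.332 (load at the low end) the contact changes ends, so flush lies in between. I'll home in on it.

Run:
```python
from h import *
b=np.load('base.npy')
for sl in (.342,.332,.324,.318):
    p,q=pose(.0385,-.0007,sl);movel(p,q,v=.012);a,s=fa(12);d=a-b
    rx=-(d[4]+.17*d[0])/d[2]*1e3
    print(sl,inface()*1e3,'F',d[:3],'T',d[3:],'rx mm',rx,get_time())
    if rx>0:break
im=read_camera("wrist");cv2.imwrite("pics/a5.png",im[:,:,::-1])
```

```text
0.342 [38.1119 -0.0273 -0.6611] F [0.0295 0.04   4.1838] T [ 0.0117  0.0819 -0.0158] rx mm -20.769483800141114 22.4667
0.332 [38.1933 -0.0512 -0.6803] F [-0.2853 -0.5774  3.6705] T [-0.0834  0.1644 -0.0278] rx mm -31.581679311433533 22.9167
0.324 [38.2901 -0.0133 -0.6996] F [-1.0177 -0.366   2.9497] T [-0.1135  0.0821 -0.0343] rx mm 30.830613886944562 23.3667
```

Flush slope is about 0.327 rad. I'll adopt that, lift slightly, slide to the ledge again, then press to about 2.5 mm.

```bash
sed -i 's/SL=.312/SL=.327/' h.py
python3 - <<'E'
from h import *
p=inface();print(p*1e3)
movel(tcp(.0395,0,.0008),qt,v=.02);b,s=fa(15);print('base',b,inface()*1e3,get_time());np.save('base2.npy',b)
r=movel(tcp(.033,0,.0008),v=.012,until_force=2.2);a,s=fa(8);x0=inface();print(r,x0*1e3,(a-b),get_time());np.save('x0.npy',x0)
x=x0[0]-.0002
for z in (0,-.0005,-.001,-.0015):
    movel(tcp(x,0,z),v=.01);a,s=fa(10);d=a-b;print(z*1e3,inface()*1e3,d[:3],d[3:],'rx',-(d[4]+.17*d[0])/d[2]*1e3,get_time())
    if d[2]>6:break
im=read_camera("wrist");cv2.imwrite("pics/a6.png",im[:,:,::-1])
cv2.imwrite("pics/a6c.png",cv2.resize(im[140:290,200:370,::-1],(680,600),interpolation=cv2.INTER_CUBIC))
E
```

```text
[38.4307 -0.0061 -1.2962]
base [-0.5148  0.2354 -0.6571  0.0143  0.3189 -0.0048] [39.4521  0.1288  0.7058] 23.9333
True [36.3937 -0.0719  0.5845] [ 3.5264  0.0983  1.3282  0.0454 -0.5823 -0.0135] 24.45
0.0 [36.3797 -0.1466  0.0163] [ 3.6422 -0.597   1.0968] [-0.0105 -0.6006 -0.0022] rx -16.90854123312029 24.8667
-0.5 [36.3787 -0.1436 -0.4144] [ 4.3476 -0.5485  2.0946] [-0.0228 -0.7011 -0.0059] rx -18.125966499166523 25.2833
-1.0 [36.3552 -0.1146 -0.904 ] [ 4.8509 -0.388   3.1508] [-0.0286 -0.7735 -0.0126] rx -16.22529364548015 25.7
-1.5 [36.3233 -0.1104 -1.4455] [ 5.6955 -0.6438  3.5626] [-0.0381 -0.8632 -0.0127] rx -29.47549232724799 26.1167
```

View pics/a6c.png

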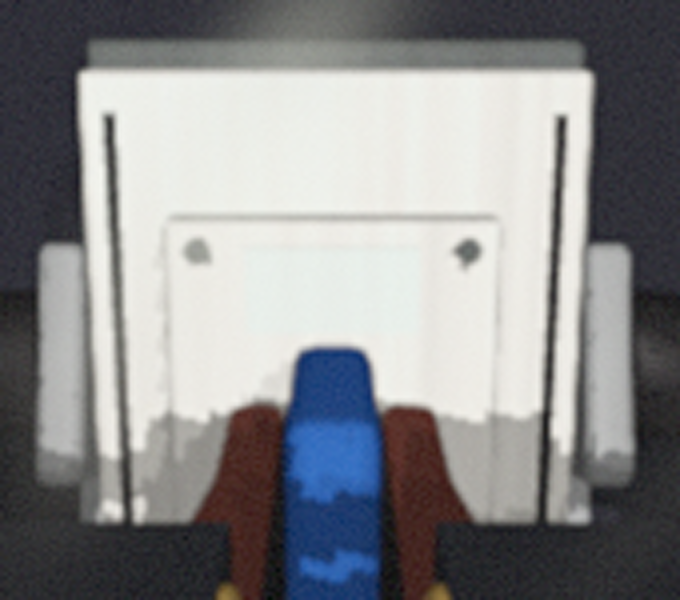

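Between the lines (lines at crop x≈115 and 555, plate 168–498) and against the ledge. I'll ease the sideways push and keep pressing to about 2.5 mm.

Run:
```python
from h import *
b=np.load('base2.npy')
for x,z in ((.03635,-.0015),(.03635,-.002),(.03632,-.0025)):
    movel(tcp(x,0,z),v=.01);a,s=fa(14);d=a-b;print(z*1e3,inface()*1e3,d[:3],d[3:],'rx',-(d[4]+.165*d[0])/d[2]*1e3,get_time())
    if d[2]>7:break
```

```text
-1.5 [36.3825 -0.0923 -1.4642] [ 5.1375 -1.2228  3.347 ] [-0.1999 -0.7951  0.0067] rx -15.706200688643504 26.65
-2.0 [36.3513 -0.0743 -1.9588] [ 5.0587 -1.8978  4.4576] [-0.2888 -0.7041 -0.0073] rx -29.297166758896697 27.1333
-2.5 [36.394  -0.0695 -2.3999] [ 4.7192 -1.5485  5.2374] [-0.2773 -0.6588 -0.0013] rx -22.885693816436426 27.6167
```

Run:
```python
from h import *
b=np.load('base2.npy')
for x,z,sl in ((.0365,-.0026,.323),(.0365,-.003,.320)):
    p,q=pose(x,z,sl);movel(p,q,v=.01);a,s=fa(14);d=a-b;print(z*1e3,sl,inface()*1e3,d[:3],d[3:],'rx',-(d[4]+.165*d[0])/d[2]*1e3,get_time())
im=read_camera("wrist");cv2.imwrite("pics/a7c.png",cv2.resize(im[140:290,200:370,::-1],(680,600),interpolation=cv2.INTER_CUBIC))
im=read_camera("scene");cv2.imwrite("pics/a7s.png",cv2.resize(im[250:310,370:440,::-1],(700,600),interpolation=cv2.INTER_CUBIC))
```

```text
-2.6 0.323 [36.3808 -0.067  -2.5467] [ 3.5582 -1.828   5.5488] [-0.3122 -0.7342 -0.0118] rx 26.500393316109893 28.1
-3.0 0.32 [36.4216 -0.1238 -2.8777] [ 3.0264 -1.4217  6.432 ] [-0.2858 -0.7953  0.0031] rx 46.016925087828284 28.5833
```

View pics/a7c.png

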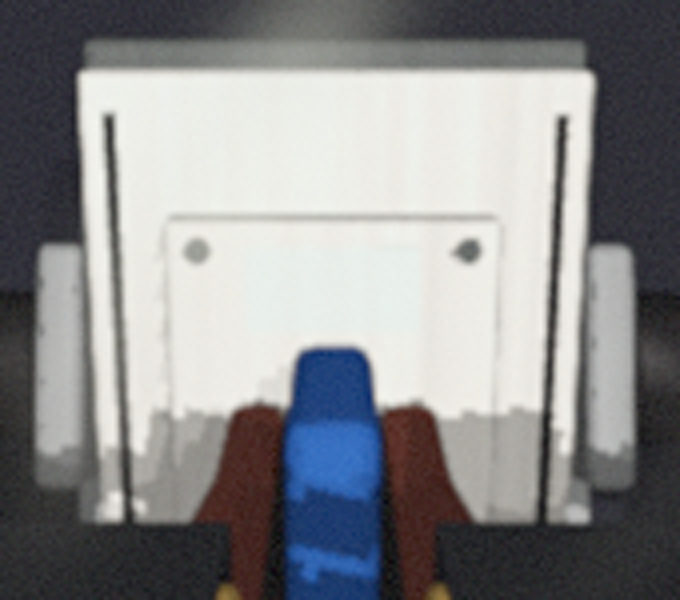

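View pics/a7s.png

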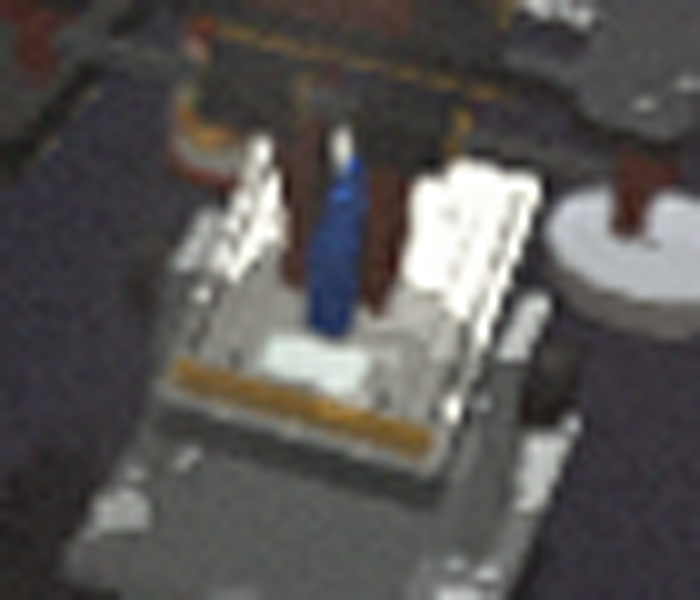

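The plate is parallel and seated at the ledge between the lines. The neutral pitch is about 0.324–0.325. Final press to about 7 N (2.5 mm).

Run:
```python
from h import *
b=np.load('base2.npy')
p,q=pose(.0364,-.00325,.3245);movel(p,q,v=.01)
for _ in range(2):
    a,s=fa(20);d=a-b;print(inface()*1e3,d[:3],d[3:],'rx',-(d[4]+.165*d[0])/d[2]*1e3,'s',(d[2]-2)/2,get_grip_width()*88,get_time())
for n in("wrist","top"):
    im=read_camera(n);cv2.imwrite(f"pics/f_{n}.png",im[:,:,::-1])
```

```text
[36.4058 -0.0967 -3.0471] [ 3.8308 -1.368   6.7853] [-0.2474 -0.674  -0.0221] rx 6.183095237734277 s 2.392657182516465 11.769625263118984 29.2667
[36.3902 -0.086  -3.0654] [ 3.9595 -1.4639  6.5193] [-0.2458 -0.6725 -0.0137] rx 2.9414484479326903 s 2.259666287004741 11.558069359208005 29.6
```

View pics/f_wrist.png

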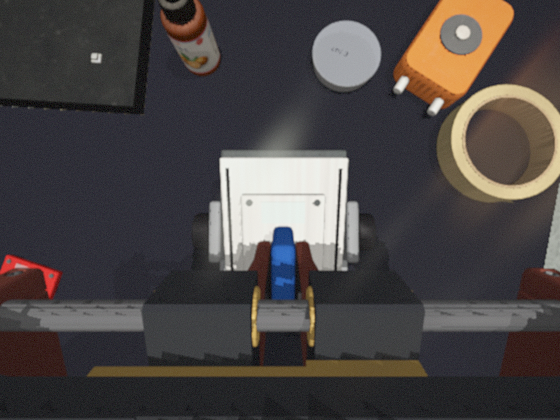

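The load is now centred (rx 3–6 mm, so flush), with Fz about 6.6 N and sink about 2.3–2.6 mm. The bottle is still standing. Handing in.

Run:
```python
from h import *
job_done();print(get_time())
```

```text
the job is handed in; nothing more can be done
the job is handed in; nothing more can be done
```

I set the blue carrier on the sloping face between the two black lines and slid it until I felt the brass ledge. I then pressed it down and handed the job in at about 29.7 s, still gripping the handle.

**Last checks before hand-in**
- **Sink:** the normal force was 6.5–6.8 N, which by the spring figures is about 2.3–2.4 mm. Depth since contact gives about 2.4–2.6 mm.
- **Flush:** the load was within about 6 mm of the plate's centre.
- **Against the ledge:** the ledge was pushing back with about 4 N up the slope.
- **Grip:** the jaws read 11.6–11.8 mm, matching the 12 mm handle.
- **Left alone:** I didn't touch the yellow carrier, the bottle or the red look-alikes. The yellow carrier looked unmoved after the lift, and the bottle was upright in the last picture.

**Checks that disagreed**
- **Slope:** the camera estimate of 0.312 rad was slightly too shallow. Contact moments gave about 0.325 rad, so I corrected the tilt before the final press.
- **Ledge position:** contact came about 1.6 mm from where the cameras put it, so I used the felt contact.
- **Side force:** about 1.4 N of sideways friction remained.

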